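Move four masters on to their next inspection stations

TASK

The four model masters have each had their turn and every one now stands on a station meant for another: move them on, so that the wheel rim lies flat in the middle of the light box, the driver bust stands in the middle of the scanning turntable, the race car stands in the middle of the granite plate lengthwise along it (nose either way), and the bird stands in the middle of the bench scale's pan. All four stations are occupied, but the empty cork mat is there to park a piece on the way. Keep the pieces upright, set them down gently without dropping them, and leave the amber paint jar where it stands.

Things in the scene. Friction and masses are not known exactly. Their poses are not given: they have to be found in the camera images.
- car: race-car master, a small rally hatchback cast in ivory resin with black wheels and windows: 98 long, 44 wide, 35 mm high; body flanks flat and upright, 44 mm apart, from 4 to 20 mm above its underside between the wheels; above 20 mm only the narrower cabin (36 mm wide, 50 mm long). 120 g. Origin: middle of its underside; x to the nose, y to its left, z up.
- bird: bird figure in dark pewter on a small wooden block (60 x 40 x 12 mm): a perched bird, 76 mm high over all, its rounded body about 30 mm wide across y, middle of the body 49 mm above the underside and over the middle of the block. Head and beak to +x (beak tip 50 mm out, head 53 to 76 mm up), flat tail to -x (60 mm out, 39 mm up). 110 g. Origin: middle of the block's underside; z up.
- bust: driver bust, white plaster: a round helmet (ball of 46 mm diameter, middle 61 mm above the underside) with a dark visor, on shoulders (51 mm wide along y, 26 along x, tops 41 mm up) and a turned wooden foot of 48 mm diameter; 85 mm high. 150 g. Origin: middle of the underside; z up, visor to +x; may be taken by the helmet from any side.
- wheel: wheel rim master, bright aluminium, lying flat: a ring of 52 mm outer diameter, 26 mm high, 4 mm wall, with five spokes and a hub inside. 60 g. Origin: middle of the underside; z up; may be taken across its diameter from any side.
- turntable: scanning turntable: flat round grey disc of 124 mm diameter, top 45 mm above the bench, with ring marks and a cross at its middle, on a black foot. Fixed, does not turn. Origin: on the bench under the middle of the disc; z up.
- scale: bench scale: grey housing with a square stainless pan, 104 x 104 mm, top 45 mm above the bench; display and two buttons (33 mm high, lower than the pan) in front of the pan on its -x side. The housing reaches 82 mm to -x and 56 mm to every other side. Fixed. Origin: on the bench under the middle of the pan; z up.
- plate: black granite surface plate, 150 mm long (x) by 100 mm wide (y), its bare flat top 45 mm above the bench. Fixed. Origin: on the bench under its middle; x along its length, z up.
- lightbox: light box: aluminium frame 132 (x) by 112 mm (y) with a white opal panel, flat top 45 mm above the bench, a small black switch on its -x side. Fixed. Origin: on the bench under the middle of the panel; z up.
- mat: square cork mat, 120 x 120 mm, 4 mm thick, flat on the bench and empty at the start: room to park one piece. Fixed. Origin: middle of its underside; z up.
- jar: small closed amber glass paint jar with a black cap, 42 mm diameter, 52 mm high, 140 g, standing loose between the stations; not part of the job. Origin: middle of its underside.
Mind the look-alikes: they are no part of the job. What is shaped like the bird but pink or yellow is not meant. Several things have the shape of the jar; the one meant has the colours described above.

How it is judged (in metres and radians):
At the end, for the whole second after the job is handed in: Wheel on light box, bust on turntable, car on granite plate, bird on scale: each at rest, upright within 0.1 rad, on the top (within 4 mm), middle within 15 mm of the station's middle; car lengthwise along the plate within 0.25 rad; the amber jar upright within 20 mm of its start (horizontal distance between wheel and lightbox below 0.015 m and z of wheel in the frame of lightbox between 0.041 and 0.049 m and angle between each of wheel, bust, car, bird, jar's own z axis and vertical below 0.1 rad and linear speed of each of wheel, bust, car, bird below 0.02 m/s and angular speed of each of wheel, bust, car, bird below 0.2 rad/s and horizontal distance between bust and turntable below 0.015 m and z of bust in the frame of turntable between 0.041 and 0.049 m and horizontal distance between car and plate below 0.015 m and z of car in the frame of plate between 0.041 and 0.049 m and horizontal distance between bird and scale below 0.015 m and z of bird in the frame of scale between 0.041 and 0.049 m and angle between the x axis of car and the x axis of plate, either way round below 0.25 rad and distance of jar from where it was at the start of the episode below 0.02 m); the robot touches nothing.
It fails at once if a piece is tipped over (more than 0.7 rad from upright) (angle between any of wheel, bust, car, bird's own z axis and vertical above 0.7 rad).
It fails at once if a piece is dropped or thrown (faster than 0.7 m/s, a fall of about 25 mm, with no finger touching it) ((linear speed of wheel above 0.7 m/s and contact force between wheel and the fingers below 0.01 N) or (linear speed of bust above 0.7 m/s and contact force between bust and the fingers below 0.01 N) or (linear speed of car above 0.7 m/s and contact force between car and the fingers below 0.01 N) or (linear speed of bird above 0.7 m/s and contact force between bird and the fingers below 0.01 N)).
It fails at once if the amber paint jar is shifted by more than 20 mm or tipped by more than 0.3 rad (distance of jar from where it was at the start of the episode above 0.02 m or angle between jar's own z axis and vertical above 0.3 rad).
It also fails if it takes over 144 s, if anything falls off the work surface, if the arm or the gripper's body presses on something with over 40 N, if the wrist force passes 120 N, or if a joint passes its speed limit or range.

ROBOT

A 6-joint arm with a two-finger parallel gripper is mounted at the origin on the work surface. World frame = base frame: x ahead of the robot, y to its left, z up, the work surface at z = 0. Lengths are in mm, angles in rad, forces in N, time in s.
With the tool pointing down it reaches from about 375 to 975 mm from the base axis. Payload 3.8 kg.
Tool frame: the origin (TCP) lies at the centre of the arm's flange, where the gripper is bolted on; the fingertips stand 173 mm ahead of it and the grasp point (between the pads) lies 155 mm ahead of it (manip.grip_depth is the distance from the TCP to the grasp point, in mm); z points along the fingers, y is the line along which they close (so a half turn about z gives the same grasp; the last joint's range is limited). The gripper opens to 85 mm and grips with 20 to 120 N. Pads are 22 mm wide; open, the fingers measure 114 mm over their backs; the gripper's body (76 mm by 85 mm) begins 54 mm behind the grasp point. The pads swing forward as they close: fully open they stand 13 mm farther back than shut.
Start: joints at [-1.26, 0.264, 1.604, -0, 1.274, -0.037], TCP at [230.055, -634.582, 404.68] pointing down, gripper open.
Joint ranges: [-2.63, 2.63], [-0.94, 2.18], [0.31, 2.57], [-1.31, 4.45], [0, 2.66], [-2.55, 2.55]. Speed limits (rad/s): [2.57, 2.57, 3.14, 3.14, 3.14, 3.14].

INTERFACE

Orientations are given as a unit quaternion [w, x, y, z].
In Python, from plant import manip, imaging gives the robot as it stands. The module is installed in compiled form; this text tells all that it offers.
- The arm moves only by the tool arm_command, never from a script. Its argument "series" is a list of rows, each a list of 3 entries, a list of its own where there are three numbers: the opening, from 0 (shut) to 1 (fully open), then the shift along the tool's x, y, z in m, then the turn about the tool's z in degrees. In form: [[claw, [x, y, z], turn], ...]. A call has 1 to 10 rows; each row is the pose to reach, as a shift and turn from the pose commanded when the call began, along the tool's axes at that moment; what a row does not reach only later rows make up. A row lasts 1/12 s, in which the tool goes at most 41.7 mm and 7.16 degrees, less where a joint would pass 70% of its speed; a pose out of reach is approached as far as the arm can. A call with a gripper value outside its range is refused whole. The fingers move at their own pace and stop on an object; "squeeze" is the grip in N (left out, the last holds). Time passes only in rows, so rows that repeat a pose let the fingers close. It gives the time, the measured TCP pose, the force, the opening and the grip force at its end, in the units of the state.
- manip.get_state(): the state, without advancing time (a new reading comes with each control period).
- imaging.capture(name): name is "side" or "top"; returns the picture (400x640x3 uint8, red, green, blue); there is no depth.
- imaging.camera_info(name): a dict with "intrinsics" (3x3 intrinsics, pixels), "rvec" (rotation vector, rad) and "tvec" (3), from world to camera coordinates, as OpenCV has them. Camera axes: x right, y down, z forward; pixel columns grow to the right and rows downward; lengths in mm; the calibration is good to about 2 mm. A picture is of the moment at which its call begins. camera_info takes no time and is no camera call.
- manip.sign_off(): hands the job in; it is judged then, once.
The state is a dict: "time": time; "joint_positions": joint angles; "dq": joint speeds; "tau": joint torques, N m; "tool_pos": TCP position; "orientation": TCP orientation; "contact_force": force on the tool from outside, world axes, zero at the start; "wrist_torque": the same for the moment, N m; "opening": finger opening in mm; "grip_force": force on a finger pad.
Only numpy, scipy, OpenCV 4.12 (cv2) and the standard library are available. Lean on these libraries where they do the work, as an engineer would, in place of code of your own. Each camera call takes 0.05 s, during which the arm holds its last target. There are 200 camera calls.

## Working session

There is one attempt and no reset: what is moved stays moved. The work goes in short steps, Python scripts to look and compute and a tool call to move; the robot and the scene stay as the last step left them, time stands still between calls to the robot, and variables do not carry over. Pictures are saved under pics/ and viewed, at most 17 in all, crops included, and the job is handed in when it is done.

Besides the shell and the picture viewer there is one more tool, called after ">>>" by a JSON object that holds its "api" and its "payload". arm_command: Moves the arm, as the interface text tells. Its arguments: {"type":"object","properties":{"series":{"type":"array","items":{"type":"array"}},"squeeze":{"type":"number"}},"required":["series"]}

```bash
mkdir -p pics; python3 - <<'E'
from plant import manip, imaging
import cv2
s=manip.get_state(); print({k:s[k] for k in('time','tool_pos','orientation','opening','grip_force','contact_force')}, manip.grip_depth)
for n in('top','side'):
    cv2.imwrite(f'pics/{n}0.png',cv2.resize(imaging.capture(n)[:,:,::-1],(800,500),interpolation=cv2.INTER_CUBIC)); i=imaging.camera_info(n); print(n,i)
E
```

```text
{'time': 0.0, 'tool_pos': array([ 229.92367804, -634.27096968,  403.30578904]), 'orientation': array([-1.13470228e-03,  9.84920915e-01,  1.73001394e-01, -1.49074851e-04]), 'opening': 85.31035804328266, 'grip_force': 0.0, 'contact_force': array([-0.29311164,  0.08852099,  0.12731174])} 154.70000000000002
top {'intrinsics': array([[408.3984512 ,   0.        , 319.92223142],
       [  0.        , 408.3984512 , 200.05261951],
       [  0.        ,   0.        ,   1.        ]]), 'rvec': array([ 2.18578487, -2.12492121,  0.13319536]), 'tvec': array([ -99.39158906,  464.03080019, 1134.11111572])}
side {'intrinsics': array([[374.52784194,   0.        , 313.96351514],
       [  0.        , 374.52784194, 205.48913249],
       [  0.        ,   0.        ,   1.        ]]), 'rvec': array([ 2.41793198, -0.10537545,  0.04738095]), 'tvec': array([-453.31908566,   29.82501476,  921.64593561])}
```

View pics/top0.png

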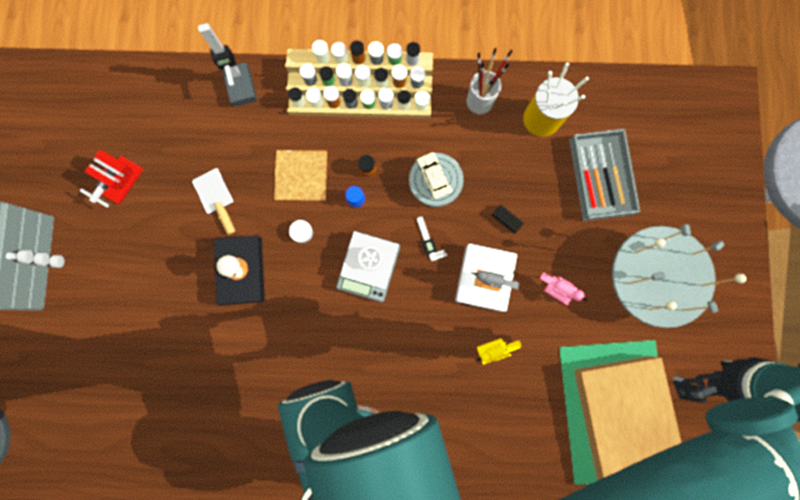

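View pics/side0.png

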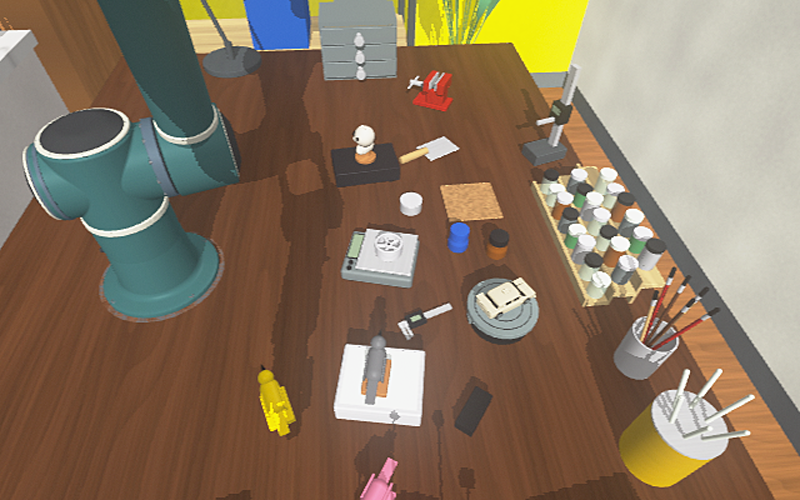

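Candidates, in top-picture pixels. Bird: grey at (490,280) on the light box; the pink one at (562,288) and the yellow one at (497,350) are look-alikes. Jar: amber with black cap at (367,163); the blue one at (355,197), the white one at (301,231) and the rack bottles are not meant. The car is on the turntable at (435,175), the wheel on the scale at (370,260) and the bust on the plate at (233,267). The mat at (301,175) is empty. So the job is two swaps. Next: a close crop and masks.

```bash
cat > h.py <<'E'
import numpy as np, cv2
from plant import manip, imaging
def cam(n):
    i=imaging.camera_info(n); R=cv2.Rodrigues(i['rvec'])[0]; return i['intrinsics'],R,np.array(i['tvec']).reshape(3)
def ray(n,px,z):
    K,R,t=cam(n); c=-R.T@t; d=R.T@np.linalg.inv(K)@np.array([px[0],px[1],1.]); return c+d*(z-c[2])/d[2]
def proj(n,P):
    i=imaging.camera_info(n); return cv2.projectPoints(np.float64(P).reshape(-1,1,3),i['rvec'],i['tvec'],i['intrinsics'],None)[0].reshape(-1,2)
def tri(pt,ps):
    A=[];
    for n,p in(('top',pt),('side',ps)):
        K,R,t=cam(n); M=K@np.c_[R,t]; A+= [p[0]*M[2]-M[0],p[1]*M[2]-M[1]]
    A=np.array(A); return np.linalg.lstsq(A[:,:3],-A[:,3],rcond=None)[0]
E
python3 - <<'E'
from h import *
for n,(x0,y0,x1,y1) in(('top',(160,105,425,260)),('side',(205,85,445,345))):
    im=imaging.capture(n); np.save(f'{n}.npy',im)
    k=3 if n=='top' else 2.3
    c=cv2.resize(im[y0:y1,x0:x1,::-1],None,fx=k,fy=k,interpolation=cv2.INTER_CUBIC)
    for x in range(x0//20*20+20,x1,20): cv2.putText(c,str(x),(int((x-x0)*k),8),0,.3,(0,255,255)); cv2.line(c,(int((x-x0+.5)*k),10),(int((x-x0+.5)*k),16),(0,255,255))
    for y in range(y0//20*20+20,y1,20): cv2.putText(c,str(y),(0,int((y-y0+.5)*k)),0,.3,(0,255,255))
    cv2.imwrite(f'pics/{n}1.png',c); print(c.shape)
E
```

```text
(465, 795, 3)
(598, 552, 3)
```

View pics/top1.png

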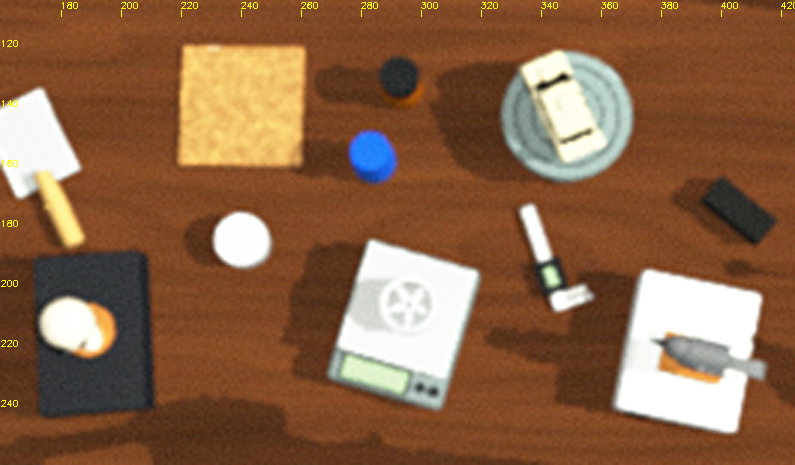

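View pics/side1.png

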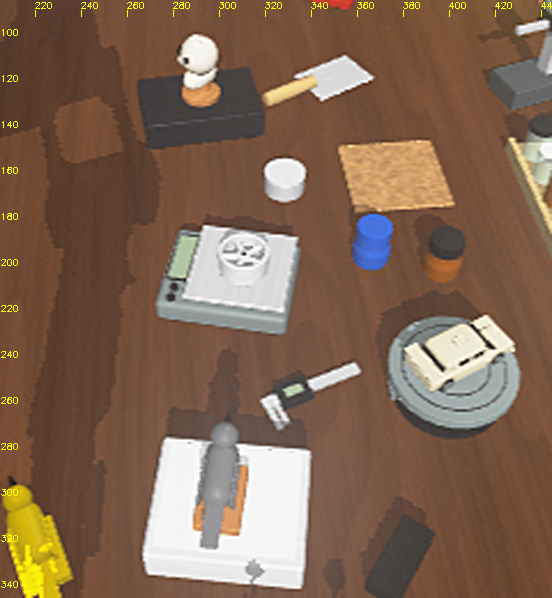

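The crops show the bird's beak at top px (377,220) and its tail at (412,227), the car along (335,124)-(355,156), the wheel centre at (295,207) and the helmet at (183,213). The amber jar's black cap is at (290,130). Next I measure by masks in both views.

```bash
cat > m.py <<'E'
from h import *
def blob(n,im,lo,hi,box,close=5):
    x0,y0,x1,y1=box; hsv=cv2.cvtColor(im,cv2.COLOR_RGB2HSV); m=np.zeros(im.shape[:2],np.uint8)
    m[y0:y1,x0:x1]=cv2.inRange(hsv,np.array(lo),np.array(hi))[y0:y1,x0:x1]
    if close: m=cv2.morphologyEx(m,cv2.MORPH_CLOSE,np.ones((close,close)))
    cs=cv2.findContours(m,cv2.RETR_EXTERNAL,cv2.CHAIN_APPROX_NONE)[0]; return max(cs,key=cv2.contourArea)[:,0,:].astype(np.float32)
def rect(n,c,z):   # back-project contour to plane, min-area rect in world mm
    P=np.array([ray(n,p,z)[:2] for p in c],np.float32); r=cv2.minAreaRect(P); return np.round(r[0],1),np.round(r[1],1),round(r[2],1)
E
python3 - <<'E'
from m import *
K,R,t=cam('top');print('topcam',-R.T@t);K,R,t=cam('side');print('sidecam',-R.T@t)
T=np.load('top.npy');S=np.load('side.npy')
def px(n,im,pts): print(n,[(p,tuple(cv2.cvtColor(im,cv2.COLOR_RGB2HSV)[p[1],p[0]])) for p in pts])
px('T',T,[(180,200),(207,220),(208,200),(300,230),(385,235),(372,215),(345,105+60),(341,145),(185,213),(190,222),(295,207),(393,224),(390,228),(150,220),(290,130),(293,136),(230,140)])
px('S',S,[(280,123),(280,140),(290,105),(293,125),(300,215),(300,195),(330,260),(290,325),(305,337),(390,240),(400,232),(300,295),(306,305)])
for name,n,im,lo,hi,box,z in [
 ('mat','top',T,(10,100,140),(30,255,255),(215,112,265,165),4),
 ('plate','top',T,(0,0,0),(180,110,75),(165,183,215,246),45),
 ('scale+','top',T,(0,0,90),(180,90,255),(265,180,325,245),45),
 ('pan','top',T,(0,0,150),(180,40,255),(265,180,325,245),45),
 ('light','top',T,(0,0,110),(180,80,255),(362,190,418,252),45),
 ('light200','top',T,(0,0,200),(180,60,255),(362,190,418,252),45),
 ('turn','top',T,(0,0,70),(180,110,255),(322,115,375,170),45),
 ('car','top',T,(10,25,170),(35,120,255),(322,115,375,170),70),
 ('light','side',S,(0,0,150),(180,60,255),(265,270,345,345),45),
 ('pan','side',S,(0,0,150),(180,40,255),(270,175,338,230),45),
 ('plate','side',S,(0,0,0),(180,110,75),(262,112,322,150),45),
 ('mat','side',S,(10,100,120),(30,255,255),(345,140,405,180),4)]:
    c=blob(n,im,lo,hi,box); print(name,n,rect(n,c,z),'px',c.min(0),c.max(0))
E
```

```text
topcam [ 321.03990187  -90.77525434 1183.26012732]
sidecam [ 395.35916047 -624.34426188  713.93580415]
T [((180, 200), (np.uint8(100), np.uint8(39), np.uint8(59))), ((207, 220), (np.uint8(83), np.uint8(42), np.uint8(49))), ((208, 200), (np.uint8(90), np.uint8(13), np.uint8(40))), ((300, 230), (np.uint8(78), np.uint8(23), np.uint8(185))), ((385, 235), (np.uint8(0), np.uint8(0), np.uint8(255))), ((372, 215), (np.uint8(0), np.uint8(0), np.uint8(255))), ((345, 165), (np.uint8(15), np.uint8(46), np.uint8(100))), ((341, 145), (np.uint8(27), np.uint8(51), np.uint8(181))), ((185, 213), (np.uint8(30), np.uint8(2), np.uint8(255))), ((190, 222), (np.uint8(17), np.uint8(122), np.uint8(242))), ((295, 207), (np.uint8(30), np.uint8(1), np.uint8(246))), ((393, 224), (np.uint8(60), np.uint8(5), np.uint8(159))), ((390, 228), (np.uint8(13), np.uint8(167), np.uint8(191))), ((150, 220), (np.uint8(12), np.uint8(189), np.uint8(116))), ((290, 130), (np.uint8(53), np.uint8(22), np.uint8(46))), ((293, 136), (np.uint8(162), np.uint8(34), np.uint8(37))), ((230, 140), (np.uint8(20), np.uint8(145), np.uint8(238))
[... 1146 characters left out ...]
287.6]), array([133.5, 137.3]), 79.5) px [364. 195.] [415. 249.]
light200 top (array([ 410.2, -281.6]), array([113.5, 132.7]), 79.5) px [366. 195.] [413. 248.]
turn top (array([ 630.3, -164.8]), array([126.1, 125.9]), 1.6) px [327. 122.] [371. 165.]
car top (array([ 634.6, -156.4]), array([101. ,  45.3]), 23.5) px [334. 122.] [359. 158.]
light side (array([ 411.3, -285.6]), array([139. , 131.8]), 79.2) px [267. 271.] [340. 340.]
pan side (array([429.3, -32. ]), array([133.8, 128.4]), 75.0) px [273. 183.] [334. 229.]
plate side (array([413.7, 252.7]), array([148.1, 142. ]), 5.6) px [265. 115.] [319. 149.]
mat side (array([649.7, 160.1]), array([165.8, 180.5]), 85.2) px [345. 140.] [404. 179.]
```

```bash
python3 - <<'E'
from m import *
T=np.load('top.npy');S=np.load('side.npy')
for name,n,im,lo,hi,box,z in [
 ('mat','top',T,(15,100,165),(30,200,255),(205,100,275,172),4),
 ('mat','side',S,(9,100,130),(30,255,255),(345,140,408,180),4),
 ('pan','top',T,(0,0,205),(180,18,255),(265,180,325,245),45),
 ('pan','side',S,(0,0,205),(180,12,255),(270,175,338,230),45),
 ('blockbird','top',T,(5,120,150),(20,255,255),(375,205,408,235),57),
 ('birdgrey','top',T,(0,0,60),(180,80,170),(375,212,416,235),94),
 ('helmet','top',T,(0,0,150),(40,45,255),(165,195,202,235),106),
 ('helmet','side',S,(0,0,150),(40,45,255),(278,95,305,119),106),
 ('foot','top',T,(8,80,150),(20,255,255),(165,195,205,235),52),
 ('bluejar','top',T,(105,150,120),(125,255,255),(268,140,300,170),30),
 ('whitejar','top',T,(0,0,150),(180,60,255),(225,170,255,200),30),
 ('ambercap','top',T,(0,0,0),(180,140,70),(282,120,299,137),52),
 ('turnS','side',S,(60,10,100),(120,100,255),(370,215,440,275),45),
 ('carS','side',S,(15,10,160),(35,100,255),(375,215,440,260),70)]:
    c=blob(n,im,lo,hi,box,3); print(name,n,rect(n,c,z),'px',c.min(0),c.max(0),'circ',np.round(cv2.minEnclosingCircle(c)[0],1),round(cv2.minEnclosingCircle(c)[1],1))
g=cv2.cvtColor(T,cv2.COLOR_RGB2GRAY)[190:224,280:312]
big=cv2.resize(g,None,fx=6,fy=6,interpolation=cv2.INTER_CUBIC)
h=cv2.HoughCircles(big,cv2.HOUGH_GRADIENT,1,30,param1=80,param2=20,minRadius=45,maxRadius=70)
for q in (h[0][:3] if h is not None else []):
    p=(q[:2]+.5)/6-.5+[280,190]; print('wheel px',p,q[2]/6,ray('top',p,71).round(1))
for n,ps in(('side',[(300,307)]),): print(tri((295.3,206.8),(310.5,194)).round(1))
print('expect r px wheel',26*408/1112)
E
```

```text
mat top (array([643. , 155.2]), array([121.8, 123.2]), 1.6) px [219. 120.] [261. 160.] circ [239.5 139. ] 28.0
mat side (array([645.3, 152.2]), array([122.6, 123.8]), 1.0) px [352. 146.] [402. 176.] circ [377. 161.] 28.2
pan top (array([440.3, -18.3]), array([106.8, 106.4]), 75.1) px [273. 185.] [318. 231.] circ [295.7 207.9] 25.7
pan side (array([442.2, -21.7]), array([105.1, 104. ]), 75.2) px [284. 183.] [333. 220.] circ [308.5 200.5] 27.5
blockbird top (array([ 389.9, -279.1]), array([55.3, 14.1]), 67.5) px [380. 222.] [399. 232.] circ [389.5 227.5] 10.1
birdgrey top (array([ 403.5, -277.6]), array([72.1, 26. ]), 77.5) px [378. 217.] [404. 229.] circ [391. 222.] 13.6
helmet top (array([413.6, 274.8]), array([45.2, 53.8]), 1.6) px [173. 204.] [193. 221.] circ [183.5 213.8] 10.9
helmet side (array([413.3, 273.1]), array([86.8, 47.4]), 85.3) px [282. 100.] [299. 118.] circ [291.  109.9] 10.1
foot top (array([411. , 267.4]), array([32.5, 48.2]), 76.5) px [184. 206.] [198. 223.] circ [189.2 214.7] 8.9Traceback (most recent call last):
  File "<stdin>", line 18, in <module>
  File "m.py", line 8, in rect
    P=np.array([ray(n,p,z)[:2] for p in c],np.float32); r=cv2.minAreaRect(P); return np.round(r[0],1),np.round(r[1],1),round(r[2],1)
                ~~~^^^^^^^
  File "h.py", line 6, in ray
    K,R,t=cam(n); c=-R.T@t; d=R.T@np.linalg.inv(K)@np.array([px[0],px[1],1.]); return c+d*(z-c[2])/d[2]
          ~~~^^^
  File "h.py", line 4, in cam
    i=imaging.camera_info(n); R=cv2.Rodrigues(i['rvec'])[0]; return i['intrinsics'],R,np.array(i['tvec']).reshape(3)
ValueError: time passes only in moves, steps and waits
```

```bash
python3 - <<'E'
s=open('h.py').read().replace("def cam(n):","import functools\n@functools.lru_cache\ndef info(n): return imaging.camera_info(n)\n@functools.lru_cache\ndef cam(n):").replace("i=imaging.camera_info(n); R","i=info(n); R").replace("i=imaging.camera_info(n); return","i=info(n); return")
s+='''
def go(x,y,z,ax=None):
    "shift (m, tool axes) and turn (deg) to TCP x,y,z with closing axis along world angle ax (mod 180)"
    from scipy.spatial.transform import Rotation as Ro
    st=manip.get_state(); q=st['orientation']; R=Ro.from_quat([q[1],q[2],q[3],q[0]]).as_matrix()
    cur=np.degrees(np.arctan2(R[1,1],R[0,1])); turn=0
    if ax is not None: turn=-((ax-cur+90)%180-90)
    print('tcp',st['tool_pos'].round(1),'axis',round(cur,1),'j6',round(st['joint_positions'][5],2),'shift',((R.T@(np.array([x,y,z])-st['tool_pos']))/1000).round(4),'turn',round(turn,1))
'''
open('h.py','w').write(s)
E
python3 - <<'E'
from m import *
T=np.load('top.npy');S=np.load('side.npy')
for name,n,im,lo,hi,box,z in [
 ('bluejar','top',T,(105,150,120),(125,255,255),(268,140,300,170),30),
 ('whitejar','top',T,(0,0,150),(180,60,255),(225,170,255,200),30),
 ('ambercap','top',T,(0,0,0),(180,140,70),(282,120,299,137),52),
 ('turnS','side',S,(60,10,100),(120,100,255),(370,215,440,275),45),
 ('carS','side',S,(15,10,160),(35,100,255),(375,215,440,260),70)]:
    c=blob(n,im,lo,hi,box,3); print(name,n,rect(n,c,z),'px',c.min(0),c.max(0))
g=cv2.cvtColor(T,cv2.COLOR_RGB2GRAY)[190:224,280:312]
big=cv2.resize(g,None,fx=6,fy=6,interpolation=cv2.INTER_CUBIC)
h=cv2.HoughCircles(big,cv2.HOUGH_GRADIENT,1,30,param1=80,param2=20,minRadius=45,maxRadius=70)
for q in (h[0][:3] if h is not None else []):
    p=(q[:2]+.5)/6-.5+[280,190]; print('wheel px',p,q[2]/6,ray('top',p,71).round(1))
print('wheel tri',tri((295.3,206.8),(310.5,194)).round(1))
# predicted pixels of bust, bird for checking
P=lambda x,y,a,pts:[(x+u*np.cos(a)-v*np.sin(a),y+u*np.sin(a)+v*np.cos(a),w) for u,v,w in pts]
a=np.radians(80)
for x,y in((397,-281),(403,-281)): print(proj('top',P(x,y,a,[(30,20,57),(-30,20,57),(-30,-20,57),(30,-20,57),(50,0,110),(-60,0,84)])).round(1).tolist(), proj('side',P(x,y,a,[(-30,-20,57),(30,-20,57),(-60,0,84)])).round(1).tolist())
print('helmet tri',tri((182.5,213),(291,109)).round(1))
go(440,-19,300,75)
E
```

```text
bluejar top (array([589.,  22.]), array([49. , 38.5]), 35.1) px [277. 149.] [291. 165.]
whitejar top (array([505. , 143.5]), array([49.2, 52. ]), 1.6) px [231. 176.] [249. 193.]
ambercap top (array([663. ,  -2.4]), array([35.3, 31.4]), 2.0) px [287. 124.] [298. 136.]
turnS side (array([ 627.5, -171.2]), array([123.8, 122.9]), 37.1) px [374. 223.] [430. 270.]
carS side (array([ 633.1, -166.1]), array([102.5,  52.3]), 21.3) px [381. 222.] [428. 254.]
wheel tri [443.  -19.1  65.1]
[[377.8, 230.7], [399.2, 235.1], [401.8, 220.9], [380.4, 216.5], [374.5, 220.7], [413.5, 229.7]] [[305.8, 313.3], [308.8, 284.8], [292.6, 321.5]]
[[377.8, 228.6], [399.2, 233.0], [401.8, 218.7], [380.5, 214.4], [374.5, 218.5], [413.5, 227.4]] [[309.0, 313.0], [311.9, 284.5], [296.0, 321.2]]
helmet tri [413.4 277.8 101.8]
tcp [ 230.  -634.4  403.8] axis -70.1 j6 -0.04 shift [ 0.4072 -0.5068  0.1046] turn 34.9
```

```bash
python3 -c "
from h import *
go(442,-19.5,330,-15)"
```

```text
tcp [ 230.  -634.4  403.8] axis -70.1 j6 -0.04 shift [ 0.4089 -0.5057  0.0746] turn -55.1
```

>>> {"api": "arm_command", "payload": {"series": [[1,[0.409,-0.506,0.075],-55],[1,[0.409,-0.506,0.075],-55],[1,[0.409,-0.506,0.075],-55],[1,[0.409,-0.506,0.075],-55],[1,[0.409,-0.506,0.075],-55],[1,[0.409,-0.506,0.075],-55],[1,[0.409,-0.506,0.075],-55],[1,[0.409,-0.506,0.075],-55],[1,[0.409,-0.506,0.075],-55],[1,[0.409,-0.506,0.075],-55]], "squeeze": 30}}

```text
time: 1.03
tool_pos: [364.9, -241.3, 356.8]
orientation: [0.0, 0.794, 0.608, 0.0]
contact_force: [0.7, 0.2, 0.3]
opening: 85.3
grip_force: 0.0
```

```bash
python3 -c "
from h import *
go(442,-19.5,330,-15)"
```

```text
tcp [ 364.9 -241.3  356.8] axis -15.1 j6 -0.38 shift [0.2342 0.0166 0.0268] turn -0.1
```

>>> {"api": "arm_command", "payload": {"series": [[1,[0.234,0.017,0.027],0],[1,[0.234,0.017,0.027],0],[1,[0.234,0.017,0.027],0],[1,[0.234,0.017,0.027],0],[1,[0.234,0.017,0.027],0],[1,[0.234,0.017,0.027],0],[1,[0.234,0.017,0.06],0],[1,[0.234,0.017,0.09],0],[1,[0.234,0.017,0.09],0],[1,[0.234,0.017,0.09],0]]}}

```text
time: 1.87
tool_pos: [441.0, -21.4, 265.5]
orientation: [-0.002, 0.794, 0.608, -0.002]
contact_force: [-0.1, -0.3, -0.0]
opening: 85.6
grip_force: 0.0
```

```bash
python3 - <<'E'
from h import *
go(442,-19.5,223,-15)
o=[]
for n,(x0,y0,x1,y1) in(('top',(255,170,345,260)),('side',(255,130,345,220))):
    im=imaging.capture(n); o.append(cv2.resize(im[y0:y1,x0:x1,::-1],(400,400),interpolation=cv2.INTER_CUBIC))
cv2.imwrite('pics/a.png',np.hstack(o))
E
```

```text
tcp [441.  -21.4 265.5] axis -15.0 j6 0.16 shift [0.0022 0.0007 0.0425] turn -0.0
```

View pics/a.png

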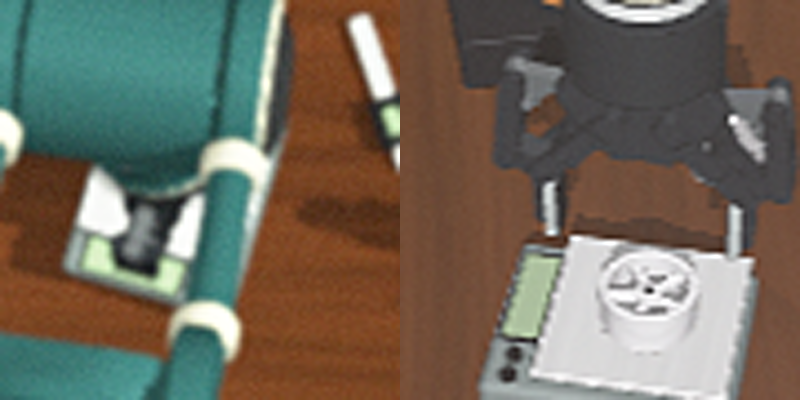

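The side crop (right half) shows the fingers at x 550 and 735 straddling the wheel at (648,290), so it is centred. I go down and close.

>>> {"api": "arm_command", "payload": {"series": [[1,[0.002,0.001,0.022],0],[1,[0.002,0.001,0.036],0],[1,[0.002,0.001,0.042],0],[1,[0.002,0.001,0.042],0],[0,[0.002,0.001,0.042],0],[0,[0.002,0.001,0.042],0],[0,[0.002,0.001,0.042],0],[0,[0.002,0.001,0.042],0],[0,[0.002,0.001,0.042],0],[0,[0.002,0.001,0.042],0]], "squeeze": 30}}

```text
time: 2.8
tool_pos: [444.6, -20.2, 226.7]
orientation: [0.001, 0.794, 0.608, 0.001]
contact_force: [-2.4, 0.2, 5.9]
opening: 50.9
grip_force: 30.5
```

```bash
python3 -c "
from h import *
go(644,153,330,-15)"
```

```text
tcp [444.6 -20.2 226.7] axis -15.1 j6 0.16 shift [ 0.2191  0.1478 -0.1029] turn -0.1
```

>>> {"api": "arm_command", "payload": {"series": [[0,[0,0,-0.02],0],[0,[0,0,-0.06],0],[0,[0.01,0.007,-0.09],0],[0,[0.219,0.148,-0.09],0],[0,[0.219,0.148,-0.09],0],[0,[0.219,0.148,-0.09],0],[0,[0.219,0.148,-0.09],0],[0,[0.219,0.148,-0.09],0],[0,[0.219,0.148,-0.09],0],[0,[0.219,0.148,-0.09],0]]}}

```text
time: 3.63
tool_pos: [648.0, 157.3, 315.1]
orientation: [0.0, 0.793, 0.609, 0.003]
contact_force: [-0.3, -0.4, -0.1]
opening: 51.1
grip_force: 31.8
```

```bash
python3 -c "
from h import *
go(644,153,187,-15)"
```

```text
tcp [648.  157.3 315.1] axis -14.9 j6 0.46 shift [-0.0057 -0.0033  0.1281] turn 0.1
```

>>> {"api": "arm_command", "payload": {"series": [[0,[0,0,0.03],0],[0,[0,0,0.065],0],[0,[0,0,0.1],0],[0,[0,0,0.115],0],[0,[0,0,0.122],0],[0,[0,0,0.125],0],[0,[0,0,0.127],0],[0,[0,0,0.128],0],[0,[0,0,0.128],0],[0,[0,0,0.128],0]]}}

```text
time: 4.47
tool_pos: [644.5, 153.1, 189.0]
orientation: [0.001, 0.794, 0.608, 0.001]
contact_force: [-0.8, 0.0, -0.3]
opening: 51.0
grip_force: 31.8
```

>>> {"api": "arm_command", "payload": {"series": [[0,[0,0,0.002],0],[0,[0,0,0.003],0],[0,[0,0,0.003],0]]}}

```text
time: 4.72
tool_pos: [644.3, 153.1, 185.8]
orientation: [0.001, 0.794, 0.608, 0.001]
contact_force: [-1.9, -0.3, 5.6]
opening: 50.7
grip_force: 32.3
```

>>> {"api": "arm_command", "payload": {"series": [[1,[0,0,0],0],[1,[0,0,0],0],[1,[0,0,0],0],[1,[0,0,-0.02],0],[1,[0,0,-0.05],0],[1,[0,0,-0.09],0],[1,[0,0,-0.13],0],[1,[0,0,-0.16],0],[1,[0,0,-0.16],0],[1,[0,0,-0.16],0]]}}

```text
time: 5.55
tool_pos: [644.5, 153.1, 347.5]
orientation: [0.001, 0.794, 0.608, 0.003]
contact_force: [-0.1, 0.0, -0.1]
opening: 85.5
grip_force: 0.0
```

```bash
python3 -c "
from h import *
go(403,-283,350,-10)"
```

```text
tcp [644.5 153.1 347.5] axis -15.1 j6 0.46 shift [-0.4839 -0.1198 -0.0045] turn -5.1
```

>>> {"api": "arm_command", "payload": {"series": [[1,[-0.484,-0.12,-0.005],-5],[1,[-0.484,-0.12,-0.005],-5],[1,[-0.484,-0.12,-0.005],-5],[1,[-0.484,-0.12,-0.005],-5],[1,[-0.484,-0.12,-0.005],-5],[1,[-0.484,-0.12,-0.005],-5],[1,[-0.484,-0.12,-0.005],-5],[1,[-0.484,-0.12,-0.005],-5],[1,[-0.484,-0.12,-0.005],-5],[1,[-0.484,-0.12,-0.005],-5]]}}

```text
time: 6.38
tool_pos: [439.5, -212.4, 346.0]
orientation: [-0.002, 0.766, 0.642, -0.001]
contact_force: [0.1, -0.8, -0.5]
opening: 85.5
grip_force: 0.0
```

```bash
python3 -c "
from h import *
go(403,-283,320,-10)"
```

```text
tcp [ 439.5 -212.4  346. ] axis -10.1 j6 -0.33 shift [-0.0759 -0.0235  0.026 ] turn -0.1
```

>>> {"api": "arm_command", "payload": {"series": [[1,[-0.076,-0.023,0.02],0],[1,[-0.076,-0.023,0.026],0],[1,[-0.076,-0.023,0.026],0],[1,[-0.076,-0.023,0.026],0],[1,[-0.076,-0.023,0.026],0]]}}

```text
time: 6.8
tool_pos: [405.1, -281.9, 320.5]
orientation: [-0.002, 0.767, 0.642, -0.0]
contact_force: [-0.1, -0.0, -0.1]
opening: 85.6
grip_force: 0.0
```

```bash
python3 - <<'E'
from h import *
go(403,-283,247,-10)
o=[]
for n,(x0,y0,x1,y1) in(('top',(340,170,440,270)),('side',(245,220,365,340))):
    im=imaging.capture(n); o.append(cv2.resize(im[y0:y1,x0:x1,::-1],(400,400),interpolation=cv2.INTER_CUBIC))
cv2.imwrite('pics/b.png',np.hstack(o))
E
```

```text
tcp [ 405.1 -281.9  320.5] axis -10.2 j6 -0.48 shift [-0.0016 -0.0016  0.0735] turn -0.2
```

View pics/b.png

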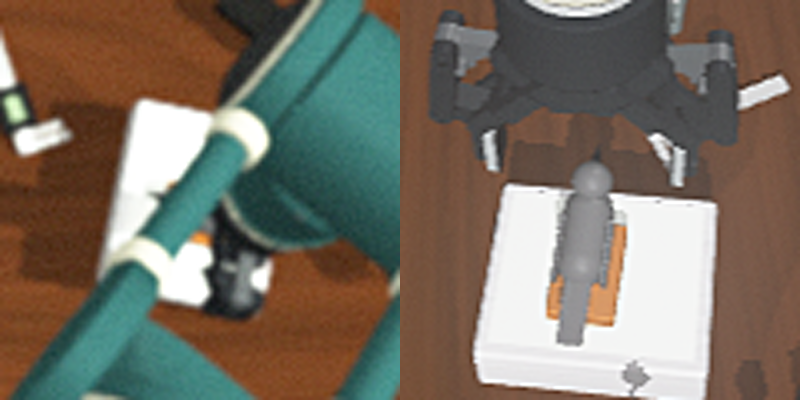

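The side crop shows fingers at x≈490 and 678 with the bird body at 585: centred. I go down and grip.

>>> {"api": "arm_command", "payload": {"series": [[1,[-0.001,-0.002,0.03],0],[1,[-0.001,-0.002,0.055],0],[1,[-0.001,-0.002,0.068],0],[1,[-0.001,-0.002,0.073],0],[0,[-0.001,-0.002,0.073],0],[0,[-0.001,-0.002,0.073],0],[0,[-0.001,-0.002,0.073],0],[0,[-0.001,-0.002,0.073],0],[0,[-0.001,-0.002,0.073],0],[0,[-0.001,-0.002,0.073],0]], "squeeze": 40}}

```text
time: 7.73
tool_pos: [404.1, -283.4, 250.6]
orientation: [0.001, 0.766, 0.642, 0.0]
contact_force: [-1.4, 1.0, 4.2]
opening: 27.9
grip_force: 39.0
```

>>> {"api": "arm_command", "payload": {"series": [[0,[0,0,0],0],[0,[0,0,0],0],[0,[0,0,-0.015],0],[0,[0,0,-0.04],0],[0,[0,0,-0.07],0],[0,[0,0,-0.09],0],[0,[0,0,-0.09],0],[0,[0,0,-0.09],0]]}}

```text
time: 8.4
tool_pos: [403.8, -283.3, 340.3]
orientation: [0.002, 0.767, 0.642, 0.0]
contact_force: [-0.4, 0.3, -1.3]
opening: 27.8
grip_force: 39.8
```

```bash
python3 - <<'E'
from h import *
go(441,-20,330,-15)
o=[]
for n,(x0,y0,x1,y1) in(('side',(245,180,365,300)),):
    im=imaging.capture(n); o.append(cv2.resize(im[y0:y1,x0:x1,::-1],(500,500),interpolation=cv2.INTER_CUBIC))
cv2.imwrite('pics/c.png',np.hstack(o))
E
```

```text
tcp [ 403.8 -283.3  340.3] axis -10.1 j6 -0.49 shift [ 0.2658 -0.0095  0.0099] turn 4.9
```

View pics/c.png

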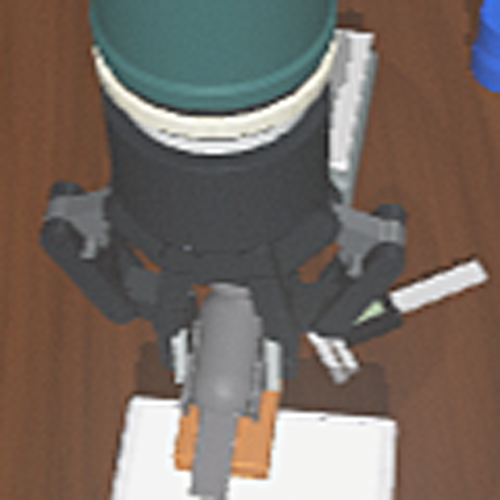

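The bird hangs upright between the pads, over the light box. I carry it to the scale.

>>> {"api": "arm_command", "payload": {"series": [[0,[0.02,-0.001,0],1],[0,[0.266,-0.01,0],2],[0,[0.266,-0.01,0],3],[0,[0.266,-0.01,0],4],[0,[0.266,-0.01,0],5],[0,[0.266,-0.01,0],5],[0,[0.266,-0.01,0],5],[0,[0.266,-0.01,0],5],[0,[0.266,-0.01,0],5],[0,[0.266,-0.01,0.03],5]]}}

```text
time: 9.28
tool_pos: [442.6, -19.4, 312.7]
orientation: [0.003, 0.793, 0.609, 0.003]
contact_force: [1.6, 0.1, -1.6]
opening: 27.8
grip_force: 39.8
```

```bash
python3 - <<'E'
from h import *
print(ray('side',(298.5,292.8),136).round(1),'expect y about',-283-29.5)
go(441,-20,253,-15)
E
```

```text
[ 399.9 -313.2  136. ] expect y about -312.5
tcp [442.6 -19.4 312.7] axis -15.0 j6 0.16 shift [-0.0011 -0.0019  0.0597] turn 0.0
```

The bird's origin lies under the TCP to about a millimetre. I lower it.

>>> {"api": "arm_command", "payload": {"series": [[0,[-0.001,-0.001,0.025],0],[0,[-0.001,-0.001,0.045],0],[0,[-0.001,-0.001,0.053],0],[0,[-0.001,-0.001,0.057],0],[0,[-0.001,-0.001,0.059],0],[0,[-0.001,-0.001,0.061],0],[0,[-0.001,-0.001,0.062],0],[0,[-0.001,-0.001,0.062],0]]}}

```text
time: 9.95
tool_pos: [438.0, -21.1, 250.6]
orientation: [-0.002, 0.794, 0.608, -0.003]
contact_force: [-20.4, 0.4, 34.9]
opening: 28.0
grip_force: 43.6
```

>>> {"api": "arm_command", "payload": {"series": [[0,[0,0,-0.002],0],[0,[0,0,-0.002],0],[0,[0,0,-0.002],0]]}}

```text
time: 10.2
tool_pos: [439.7, -20.9, 250.6]
orientation: [0.001, 0.794, 0.608, 0.001]
contact_force: [-2.7, -0.5, 10.2]
opening: 27.9
grip_force: 40.7
```

```bash
python3 - <<'E'
from h import *
go(441,-20,253,-15)
im=imaging.capture('side'); x0,y0=255,130
cv2.imwrite('pics/d.png',cv2.resize(im[y0:y0+100,x0:x0+100,::-1],(500,500),interpolation=cv2.INTER_CUBIC))
E
```

```text
tcp [439.7 -20.9 250.6] axis -15.1 j6 0.16 shift [ 0.0012  0.0011 -0.0024] turn -0.1
```

View pics/d.png

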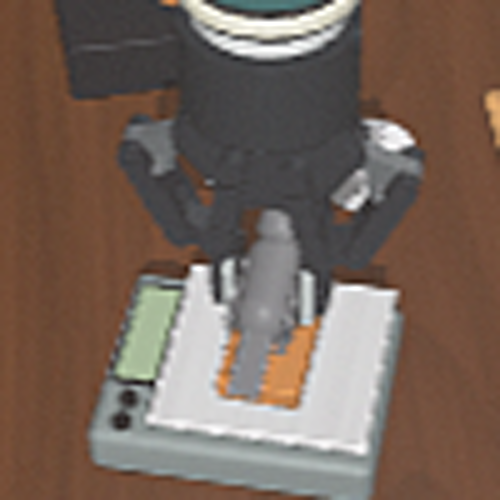

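The bird stands flat on the pan, near its middle. I release it and go up.

>>> {"api": "arm_command", "payload": {"series": [[0,[0,0,-0.0005],0],[1,[0,0,-0.0005],0],[1,[0,0,-0.0005],0],[1,[0,0,-0.001],0],[1,[0,0,-0.01],0],[1,[0,0,-0.04],0],[1,[0,0,-0.08],0],[1,[0,0,-0.11],0],[1,[0,0,-0.11],0],[1,[0,0,-0.11],0]]}}

```text
time: 11.08
tool_pos: [440.0, -20.1, 362.2]
orientation: [0.002, 0.794, 0.608, 0.002]
contact_force: [-0.0, -0.4, -0.0]
opening: 85.6
grip_force: 0.0
```

```bash
python3 -c "
from h import *
go(644.3,153.1,340,-15)"
```

```text
tcp [440.  -20.1 362.2] axis -15.1 j6 0.16 shift [0.2203 0.1521 0.0233] turn -0.1
```

>>> {"api": "arm_command", "payload": {"series": [[1,[0.22,0.152,0.01],0],[1,[0.22,0.152,0.01],0],[1,[0.22,0.152,0.01],0],[1,[0.22,0.152,0.01],0],[1,[0.22,0.152,0.01],0],[1,[0.22,0.152,0.01],0],[1,[0.22,0.152,0.01],0],[1,[0.22,0.152,0.03],0],[1,[0.22,0.152,0.07],0],[1,[0.22,0.152,0.1],0]]}}

```text
time: 11.92
tool_pos: [642.4, 153.4, 255.8]
orientation: [-0.001, 0.793, 0.609, -0.001]
contact_force: [-0.4, -0.7, -0.7]
opening: 85.4
grip_force: 0.0
```

```bash
python3 -c "
from h import *
go(644.3,153.1,187,-15)"
```

```text
tcp [642.4 153.4 255.8] axis -15.0 j6 0.46 shift [0.0003 0.0021 0.0688] turn -0.0
```

>>> {"api": "arm_command", "payload": {"series": [[1,[0.001,0.001,0.03],0],[1,[0.001,0.001,0.055],0],[1,[0.001,0.001,0.069],0],[1,[0.001,0.001,0.074],0],[0,[0.001,0.001,0.074],0],[0,[0.001,0.001,0.074],0],[0,[0.001,0.001,0.074],0],[0,[0.001,0.001,0.074],0],[0,[0.001,0.001,0.074],0],[0,[0.001,0.001,0.074],0]], "squeeze": 30}}

```text
time: 12.75
tool_pos: [645.4, 153.8, 187.6]
orientation: [0.001, 0.794, 0.608, 0.002]
contact_force: [0.7, 0.2, 5.5]
opening: 51.0
grip_force: 31.8
```

>>> {"api": "arm_command", "payload": {"series": [[0,[0,0,0],0],[0,[0,0,-0.02],0],[0,[0,0,-0.05],0],[0,[0,0,-0.09],0],[0,[0,0,-0.13],0],[0,[0,0,-0.17],0],[0,[0,0,-0.17],0],[0,[0,0,-0.17],0]]}}

```text
time: 13.42
tool_pos: [645.3, 153.9, 360.1]
orientation: [0.002, 0.794, 0.608, 0.004]
contact_force: [0.4, -0.9, -1.5]
opening: 50.8
grip_force: 31.7
```

```bash
python3 -c "
from h import *
go(410.5,-282.5,350,-10)"
```

```text
tcp [645.3 153.9 360.1] axis -15.1 j6 0.46 shift [-0.4825 -0.1133  0.0074] turn -5.1
```

>>> {"api": "arm_command", "payload": {"series": [[0,[-0.02,-0.005,0],0],[0,[-0.483,-0.114,0.01],-5],[0,[-0.483,-0.114,0.01],-5],[0,[-0.483,-0.114,0.01],-5],[0,[-0.483,-0.114,0.01],-5],[0,[-0.483,-0.114,0.01],-5],[0,[-0.483,-0.114,0.01],-5],[0,[-0.483,-0.114,0.01],-5],[0,[-0.483,-0.114,0.01],-5],[0,[-0.483,-0.114,0.01],-5]]}}

```text
time: 14.25
tool_pos: [454.0, -195.4, 345.2]
orientation: [-0.002, 0.766, 0.642, -0.001]
contact_force: [1.1, -0.9, -0.2]
opening: 51.1
grip_force: 31.7
```

```bash
python3 -c "
from h import *
go(410.5,-282.5,260,-10)"
```

```text
tcp [ 454.  -195.4  345.2] axis -10.1 j6 -0.28 shift [-0.0935 -0.0274  0.0852] turn -0.1
```

>>> {"api": "arm_command", "payload": {"series": [[0,[-0.094,-0.027,0],0],[0,[-0.094,-0.027,0],0],[0,[-0.094,-0.027,0],0],[0,[-0.094,-0.027,0.03],0],[0,[-0.094,-0.027,0.06],0],[0,[-0.094,-0.027,0.085],0],[0,[-0.094,-0.027,0.085],0],[0,[-0.094,-0.027,0.085],0]]}}

```text
time: 14.92
tool_pos: [411.6, -281.2, 259.4]
orientation: [-0.004, 0.767, 0.642, -0.001]
contact_force: [1.2, -0.0, -0.2]
opening: 50.5
grip_force: 31.8
```

```bash
python3 -c "
from h import *
go(410.5,-282.5,229,-10)"
```

```text
tcp [ 411.6 -281.2  259.4] axis -10.1 j6 -0.47 shift [-0.0016 -0.0007  0.0304] turn -0.1
```

>>> {"api": "arm_command", "payload": {"series": [[0,[-0.001,-0.001,0.015],0],[0,[-0.001,-0.001,0.024],0],[0,[-0.001,-0.001,0.028],0],[0,[-0.001,-0.001,0.03],0],[0,[-0.001,-0.001,0.031],0],[0,[-0.001,-0.001,0.031],0]]}}

```text
time: 15.42
tool_pos: [412.4, -283.1, 231.8]
orientation: [0.0, 0.766, 0.642, 0.0]
contact_force: [-1.0, 0.4, -0.6]
opening: 50.8
grip_force: 31.8
```

>>> {"api": "arm_command", "payload": {"series": [[0,[0,0,0.0015],0],[0,[0,0,0.003],0],[0,[0,0,0.003],0]]}}

```text
time: 15.67
tool_pos: [412.4, -283.2, 228.6]
orientation: [0.001, 0.766, 0.642, 0.0]
contact_force: [0.3, 0.2, -0.8]
opening: 50.8
grip_force: 31.8
```

>>> {"api": "arm_command", "payload": {"series": [[0,[0,0,0.001],0],[0,[0,0,0.002],0],[0,[0,0,0.002],0]]}}

```text
time: 15.92
tool_pos: [412.5, -283.4, 228.4]
orientation: [0.0, 0.766, 0.642, 0.0]
contact_force: [-4.6, 3.2, 13.9]
opening: 50.9
grip_force: 33.0
```

>>> {"api": "arm_command", "payload": {"series": [[0,[0,0,-0.0008],0],[1,[0,0,-0.001],0],[1,[0,0,-0.001],0],[1,[0,0,-0.001],0],[1,[0,0,-0.02],0],[1,[0,0,-0.06],0],[1,[0,0,-0.1],0],[1,[0,0,-0.13],0],[1,[0,0,-0.13],0],[1,[0,0,-0.13],0]]}}

```text
time: 16.75
tool_pos: [412.9, -283.7, 358.7]
orientation: [0.003, 0.766, 0.642, 0.001]
contact_force: [0.1, 0.4, 0.4]
opening: 85.3
grip_force: 0.0
```

```bash
python3 -c "
from h import *
go(413,276,360,6)"
```

```text
tcp [ 412.9 -283.7  358.7] axis -10.1 j6 -0.48 shift [ 0.5511 -0.0978 -0.0031] turn -16.1
```

>>> {"api": "arm_command", "payload": {"series": [[1,[0.551,-0.098,-0.003],-16],[1,[0.551,-0.098,-0.003],-16],[1,[0.551,-0.098,-0.003],-16],[1,[0.551,-0.098,-0.003],-16],[1,[0.551,-0.098,-0.003],-16],[1,[0.551,-0.098,-0.003],-16],[1,[0.551,-0.098,-0.003],-16],[1,[0.551,-0.098,-0.003],-16],[1,[0.551,-0.098,-0.003],-16],[1,[0.551,-0.098,-0.003],-16]]}}

```text
time: 17.58
tool_pos: [410.6, 135.4, 356.3]
orientation: [-0.001, 0.67, 0.743, -0.001]
contact_force: [0.9, 0.1, 0.2]
opening: 85.4
grip_force: 0.0
```

```bash
python3 -c "
from h import *
go(413,276,335,6)"
```

```text
tcp [410.6 135.4 356.3] axis 5.9 j6 0.16 shift [0.1396 0.017  0.0212] turn -0.1
```

>>> {"api": "arm_command", "payload": {"series": [[1,[0.139,0.017,0],0],[1,[0.139,0.017,0],0],[1,[0.139,0.017,0],0],[1,[0.139,0.017,0.01],0],[1,[0.139,0.017,0.021],0],[1,[0.139,0.017,0.021],0],[1,[0.139,0.017,0.021],0]]}}

```text
time: 18.17
tool_pos: [413.4, 272.4, 334.6]
orientation: [-0.001, 0.67, 0.743, -0.003]
contact_force: [0.5, 0.3, -0.1]
opening: 85.4
grip_force: 0.0
```

```bash
python3 - <<'E'
from h import *
go(413,276,257,6)
o=[]
for n,(x0,y0,x1,y1) in(('top',(135,160,235,260)),('side',(250,40,350,140))):
    im=imaging.capture(n); o.append(cv2.resize(im[y0:y1,x0:x1,::-1],(400,400),interpolation=cv2.INTER_CUBIC))
cv2.imwrite('pics/e.png',np.hstack(o))
E
```

```text
tcp [413.4 272.4 334.6] axis 5.9 j6 0.43 shift [0.0039 0.0004 0.0776] turn -0.1
```

View pics/e.png

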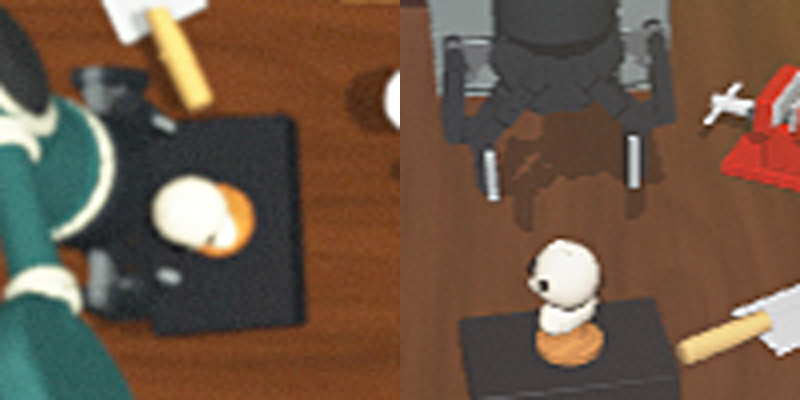

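The pads show in the top crop at (165,124) and (168,275), the helmet at (190,212). I compare the two by rays.

```bash
python3 - <<'E'
from h import *
for z in(165,175): print(ray('top',(176.4,209.6),z).round(1))
print(ray('top',(182.3,212.7),106).round(1),ray('side',(291.4,108),106).round(1))
E
```

```text
[415.3 272.1 165. ]
[414.3 268.5 175. ]
[412.9 276.9 106. ] [415.8 276.6 106. ]
```

>>> {"api": "arm_command", "payload": {"series": [[1,[0.004,0,0.03],0],[1,[0.004,0,0.055],0],[1,[0.004,0,0.07],0],[1,[0.004,0,0.077],0],[0,[0.004,0,0.077],0],[0,[0.004,0,0.077],0],[0,[0.004,0,0.077],0],[0,[0.004,0,0.077],0],[0,[0.004,0,0.077],0],[0,[0.004,0,0.077],0]], "squeeze": 45}}

```text
time: 19.1
tool_pos: [414.9, 278.0, 262.5]
orientation: [0.001, 0.67, 0.743, 0.002]
contact_force: [-1.5, -1.4, 6.5]
opening: 43.7
grip_force: 45.4
```

>>> {"api": "arm_command", "payload": {"series": [[0,[0,0,0],0],[0,[0,0,-0.01],0],[0,[0,0,-0.03],0],[0,[0,0,-0.06],0],[0,[0,0,-0.09],0],[0,[0,0,-0.1],0],[0,[0,0,-0.1],0]]}}

```text
time: 19.68
tool_pos: [415.3, 278.3, 364.5]
orientation: [0.001, 0.67, 0.743, 0.004]
contact_force: [1.6, 0.8, -1.9]
opening: 43.8
grip_force: 46.2
```

```bash
python3 - <<'E'
from h import *
go(644,153,355,6)
o=[]
for n,(x0,y0,x1,y1) in(('top',(135,160,235,260)),('side',(250,20,350,120))):
    im=imaging.capture(n); o.append(cv2.resize(im[y0:y1,x0:x1,::-1],(400,400),interpolation=cv2.INTER_CUBIC))
cv2.imwrite('pics/f.png',np.hstack(o))
E
```

```text
tcp [415.3 278.3 364.5] axis 5.9 j6 0.44 shift [-0.1484  0.2144  0.0106] turn -0.1
```

View pics/f.png

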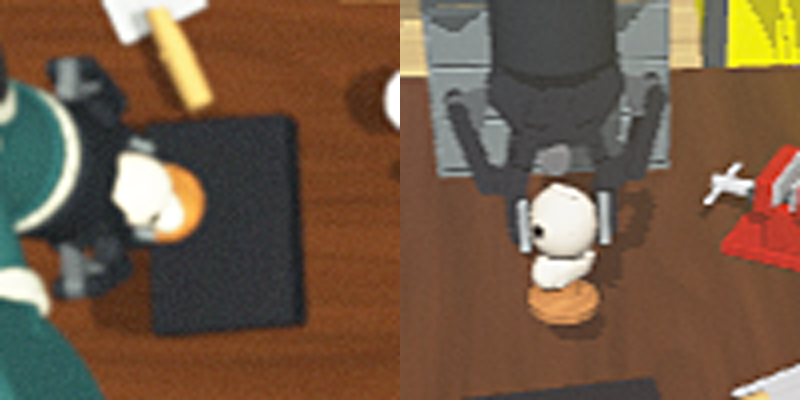

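The bust hangs upright, held by the helmet. I carry it to the mat.

>>> {"api": "arm_command", "payload": {"series": [[0,[-0.015,0.02,0.01],0],[0,[-0.148,0.214,0.01],0],[0,[-0.148,0.214,0.01],0],[0,[-0.148,0.214,0.01],0],[0,[-0.148,0.214,0.01],0],[0,[-0.148,0.214,0.01],0],[0,[-0.148,0.214,0.01],0],[0,[-0.148,0.214,0.03],0],[0,[-0.148,0.214,0.05],0],[0,[-0.148,0.214,0.05],0]]}}

```text
time: 20.62
tool_pos: [639.8, 151.2, 301.9]
orientation: [-0.004, 0.67, 0.742, -0.006]
contact_force: [-1.1, -0.6, -3.7]
opening: 43.7
grip_force: 46.5
```

```bash
python3 -c "
from m import *
go(644,153,223,6)
T=imaging.capture('top');c=blob('top',T,(0,0,0),(180,110,75),(165,183,215,246)); print(rect('top',c,45))
S=imaging.capture('side');c=blob('side',S,(0,0,0),(180,110,80),(262,112,322,150)); print(c.min(0),c.max(0)); print(np.array([ray('side',p,45)[:2] for p in c]).max(0))
"
```

```text
tcp [639.8 151.2 301.9] axis 5.9 j6 0.09 shift [0.0015 0.0054 0.0788] turn -0.1Traceback (most recent call last):
  File "<string>", line 4, in <module>
    T=imaging.capture('top');c=blob('top',T,(0,0,0),(180,110,75),(165,183,215,246)); print(rect('top',c,45))
                               ~~~~^^^^^^^^^^^^^^^^^^^^^^^^^^^^^^^^^^^^^^^^^^^^^^^^
  File "m.py", line 6, in blob
    cs=cv2.findContours(m,cv2.RETR_EXTERNAL,cv2.CHAIN_APPROX_NONE)[0]; return max(cs,key=cv2.contourArea)[:,0,:].astype(np.float32)
                                                                              ~~~^^^^^^^^^^^^^^^^^^^^^^^^
ValueError: max() iterable argument is empty
```

>>> {"api": "arm_command", "payload": {"series": [[0,[0.001,0.002,0.02],0],[0,[0.001,0.002,0.045],0],[0,[0.001,0.002,0.065],0],[0,[0.001,0.002,0.073],0],[0,[0.001,0.002,0.075],0],[0,[0.001,0.002,0.075],0],[0,[0.001,0.002,0.075],0]]}}

```text
time: 21.25
tool_pos: [644.7, 154.0, 236.9]
orientation: [0.001, 0.669, 0.743, 0.001]
contact_force: [0.1, -0.1, -1.0]
opening: 43.7
grip_force: 46.5
```

>>> {"api": "arm_command", "payload": {"series": [[0,[0,0,0.006],0],[0,[0,0,0.011],0],[0,[0,0,0.013],0],[0,[0,0,0.015],0],[0,[0,0,0.0155],0],[0,[0,0,0.0155],0]]}}

```text
time: 21.75
tool_pos: [644.3, 153.7, 221.6]
orientation: [-0.0, 0.67, 0.743, -0.0]
contact_force: [-3.3, -0.2, 6.3]
opening: 43.6
grip_force: 47.1
```

>>> {"api": "arm_command", "payload": {"series": [[1,[0,0,-0.0005],0],[1,[0,0,-0.0005],0],[1,[0,0,-0.001],0],[1,[0,0,-0.01],0],[1,[0,0,-0.04],0],[1,[0,0,-0.08],0],[1,[0,0,-0.12],0],[1,[0,0,-0.12],0],[1,[0,0,-0.12],0]]}}

```text
time: 22.5
tool_pos: [645.8, 154.0, 345.4]
orientation: [0.003, 0.67, 0.743, 0.004]
contact_force: [0.4, 0.2, -0.2]
opening: 85.4
grip_force: 0.0
```

```bash
python3 -c "
from h import *
go(635,-158,330,-66.5)"
```

```text
tcp [645.8 154.  345.4] axis 5.9 j6 0.09 shift [-0.3092 -0.0431  0.0148] turn 72.4
```

>>> {"api": "arm_command", "payload": {"series": [[1,[-0.309,-0.043,0.01],72.4],[1,[-0.309,-0.043,0.01],72.4],[1,[-0.309,-0.043,0.01],72.4],[1,[-0.309,-0.043,0.01],72.4],[1,[-0.309,-0.043,0.01],72.4],[1,[-0.309,-0.043,0.01],72.4],[1,[-0.309,-0.043,0.01],72.4],[1,[-0.309,-0.043,0.01],72.4],[1,[-0.309,-0.043,0.01],72.4],[1,[-0.309,-0.043,0.01],72.4]]}}

```text
time: 23.33
tool_pos: [632.3, -160.3, 327.9]
orientation: [-0.001, 0.979, 0.206, -0.002]
contact_force: [1.0, 0.8, 0.2]
opening: 85.5
grip_force: 0.0
```

>>> {"api": "arm_command", "payload": {"series": [[1,[0,0,0],0.8],[1,[0,0,0.02],0.8],[1,[0,0,0.05],0.8],[1,[0,0,0.05],0.8],[1,[0,0,0.05],0.8]]}}

```text
time: 23.75
tool_pos: [631.8, -157.3, 276.9]
orientation: [-0.002, 0.979, 0.205, -0.003]
contact_force: [0.0, -0.1, 0.3]
opening: 84.8
grip_force: 0.0
```

```bash
python3 - <<'E'
from h import *
go(635,-158,222,-66.5)
o=[]
for n,(x0,y0,x1,y1) in(('top',(300,90,400,190)),('side',(350,170,450,270))):
    im=imaging.capture(n); o.append(cv2.resize(im[y0:y1,x0:x1,::-1],(400,400),interpolation=cv2.INTER_CUBIC))
cv2.imwrite('pics/g.png',np.hstack(o))
E
```

```text
tcp [ 631.8 -157.3  276.9] axis -66.3 j6 0.88 shift [0.003  0.0022 0.0548] turn 0.2
```

View pics/g.png

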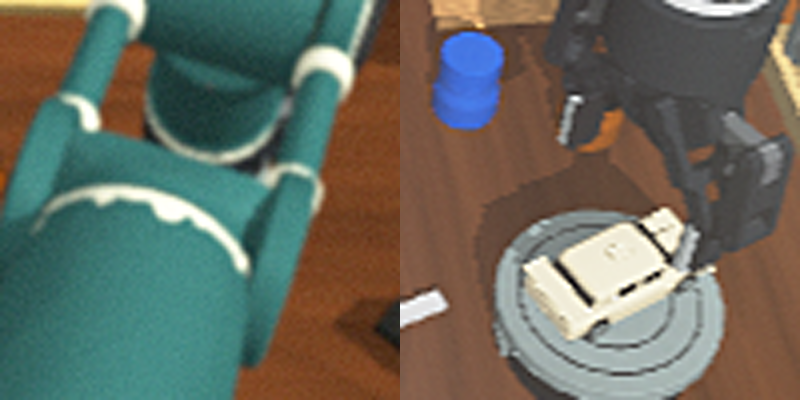

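The gripper is aligned across the car, with one finger on each side. The amber jar is well clear, behind the far finger at about (595,130). I go down and grip.

>>> {"api": "arm_command", "payload": {"series": [[1,[0.003,0.001,0.02],0],[1,[0.003,0.001,0.04],0],[1,[0.003,0.001,0.05],0],[1,[0.003,0.001,0.055],0],[0,[0.003,0.001,0.055],0],[0,[0.003,0.001,0.055],0],[0,[0.003,0.001,0.055],0],[0,[0.003,0.001,0.055],0],[0,[0.003,0.001,0.055],0],[0,[0.003,0.001,0.055],0]], "squeeze": 40}}

```text
time: 24.68
tool_pos: [637.3, -158.2, 226.9]
orientation: [0.001, 0.979, 0.204, 0.001]
contact_force: [0.0, -0.2, 6.3]
opening: 42.7
grip_force: 41.2
```

>>> {"api": "arm_command", "payload": {"series": [[0,[0,0,0],0],[0,[0,0,-0.01],0],[0,[0,0,-0.03],0],[0,[0,0,-0.06],0],[0,[0,0,-0.09],0],[0,[0,0,-0.12],0],[0,[0,0,-0.12],0],[0,[0,0,-0.12],0]]}}

```text
time: 25.35
tool_pos: [637.1, -158.0, 348.0]
orientation: [0.001, 0.979, 0.204, 0.002]
contact_force: [-0.2, -0.4, -1.5]
opening: 42.7
grip_force: 41.1
```

```bash
python3 - <<'E'
from h import *
go(411.5,278,345,-84)
o=[]
for n,(x0,y0,x1,y1) in(('side',(350,150,450,250)),):
    im=imaging.capture(n); np.save('s2.npy',im); o.append(cv2.resize(im[y0:y1,x0:x1,::-1],(500,500),interpolation=cv2.INTER_CUBIC))
cv2.imwrite('pics/i.png',np.hstack(o))
E
```

```text
tcp [ 637.1 -158.   348. ] axis -66.5 j6 0.88 shift [-0.033  -0.4898  0.0013] turn 17.5
```

View pics/i.png

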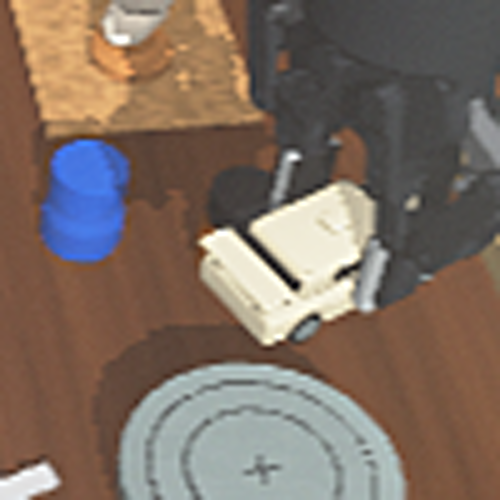

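The car is held level and clear. The turntable cross is at crop (263,466), about px (402,243).

>>> {"api": "arm_command", "payload": {"series": [[0,[-0.001,-0.02,0],2],[0,[-0.033,-0.49,0],17.5],[0,[-0.033,-0.49,0],17.5],[0,[-0.033,-0.49,0],17.5],[0,[-0.033,-0.49,0],17.5],[0,[-0.033,-0.49,0],17.5],[0,[-0.033,-0.49,0],17.5],[0,[-0.033,-0.49,0],17.5],[0,[-0.033,-0.49,0],17.5],[0,[-0.033,-0.49,0],17.5]]}}

```text
time: 26.23
tool_pos: [452.5, 194.0, 342.3]
orientation: [0.001, 0.999, 0.052, -0.002]
contact_force: [0.1, 0.4, -2.1]
opening: 42.9
grip_force: 41.1
```

```bash
python3 - <<'E'
from m import *
go(411.5,278,280,-84)
print('tt',ray('side',(402.2,242.8),45).round(1))
try:
    T=imaging.capture('top');c=blob('top',T,(60,8,90),(120,100,255),(322,112,378,172)); print(rect('top',c,45))
    P=blob('top',T,(0,0,0),(180,110,75),(165,183,215,246)); print(rect('top',P,45))
except ValueError as e: print(e)
E
```

```text
tcp [452.5 194.  342.3] axis -84.0 j6 1.82 shift [-0.0317 -0.0879  0.0624] turn -0.0
tt [ 634.5 -162.8   45. ]
(array([ 630.4, -162.7]), array([120.6, 120.7]), 16.4)
(array([420.5, 319.8]), array([114.5,  34.9]), 14.6)
```

>>> {"api": "arm_command", "payload": {"series": [[0,[-0.032,-0.088,0],0],[0,[-0.032,-0.088,0],0],[0,[-0.032,-0.088,0],0],[0,[-0.032,-0.088,0.01],0],[0,[-0.032,-0.088,0.04],0],[0,[-0.032,-0.088,0.062],0],[0,[-0.032,-0.088,0.062],0],[0,[-0.032,-0.088,0.062],0]]}}

```text
time: 26.95
tool_pos: [413.0, 275.5, 280.0]
orientation: [0.002, 0.999, 0.052, -0.003]
contact_force: [-0.1, -0.4, -1.0]
opening: 42.7
grip_force: 41.5
```

```bash
python3 - <<'E'
from h import *
go(411.5,278,230,-84)
o=[]
for n,(x0,y0,x1,y1) in(('top',(140,165,240,265)),('side',(245,50,345,150))):
    im=imaging.capture(n); o.append(cv2.resize(im[y0:y1,x0:x1,::-1],(400,400),interpolation=cv2.INTER_CUBIC))
cv2.imwrite('pics/j.png',np.hstack(o))
E
```

```text
tcp [413.  275.5 280. ] axis -84.0 j6 2.01 shift [-0.0009 -0.0029  0.05  ] turn -0.0
```

View pics/j.png

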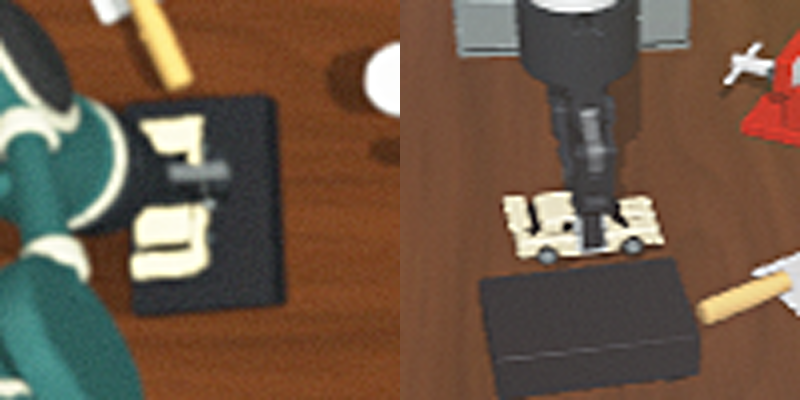

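The car hangs parallel to the plate, just before it. The plate's top corners in the side crop are (480,282), (675,260), (698,338) and (496,362).

```bash
python3 - <<'E'
from h import *
q=[ray('side',(245+(x-400)/4-.4,50+y/4-.4),45)[:2] for x,y in((480,282),(675,260),(698,338),(496,362))]
print(np.round(q,1).tolist(),np.mean(q,0))
go(411.5,278,229,-84)
E
```

```text
[[335.3, 311.3], [482.3, 327.1], [490.4, 231.7], [346.3, 216.4]] [413.56649543 271.62980316]
tcp [414.6 276.6 283.2] axis -84.1 j6 2.01 shift [-0.0029 -0.0017  0.0542] turn -0.1
```

>>> {"api": "arm_command", "payload": {"series": [[0,[-0.001,0,0.02],0],[0,[-0.001,0,0.035],0],[0,[-0.001,0,0.045],0],[0,[-0.001,0,0.048],0],[0,[-0.001,0,0.05],0],[0,[-0.001,0,0.051],0],[0,[-0.001,0,0.051],0]]}}

```text
time: 27.63
tool_pos: [413.5, 277.3, 232.8]
orientation: [-0.0, 0.999, 0.052, 0.001]
contact_force: [-0.2, 0.9, -0.7]
opening: 42.9
grip_force: 41.5
```

>>> {"api": "arm_command", "payload": {"series": [[0,[0,0,0.002],0],[0,[0,0,0.004],0],[0,[0,0,0.005],0],[0,[0,0,0.006],0],[0,[0,0,0.006],0]]}}

```text
time: 28.05
tool_pos: [413.1, 277.2, 226.9]
orientation: [0.0, 0.999, 0.052, 0.0]
contact_force: [-1.7, -0.5, 5.7]
opening: 43.1
grip_force: 42.2
```

>>> {"api": "arm_command", "payload": {"series": [[1,[0,0,-0.0005],0],[1,[0,0,-0.0005],0],[1,[0,0,-0.001],0],[1,[0,0,-0.01],0],[1,[0,0,-0.04],0],[1,[0,0,-0.08],0],[1,[0,0,-0.12],0],[1,[0,0,-0.13],0],[1,[0,0,-0.13],0],[1,[0,0,-0.13],0]]}}

```text
time: 28.88
tool_pos: [413.1, 277.2, 357.2]
orientation: [-0.001, 0.999, 0.052, 0.001]
contact_force: [-1.0, 0.3, -0.6]
opening: 85.3
grip_force: 0.0
```

```bash
python3 -c "
from h import *
go(644.3,153.7,340,6)"
```

```text
tcp [413.1 277.2 357.2] axis -84.0 j6 2.01 shift [0.217  0.147  0.0175] turn -90.0
```

>>> {"api": "arm_command", "payload": {"series": [[1,[0.217,0.147,0],-90],[1,[0.217,0.147,0],-90],[1,[0.217,0.147,0],-90],[1,[0.217,0.147,0],-90],[1,[0.217,0.147,0],-90],[1,[0.217,0.147,0],-90],[1,[0.217,0.147,0],-90],[1,[0.217,0.147,0],-90],[1,[0.217,0.147,0],-90],[1,[0.217,0.147,0],-90]]}}

```text
time: 29.72
tool_pos: [643.8, 152.8, 352.2]
orientation: [-0.001, 0.781, 0.625, -0.003]
contact_force: [-0.1, 1.1, 0.0]
opening: 85.3
grip_force: 0.0
```

```bash
python3 -c "
from h import *
go(644.3,153.7,290,6)"
```

```text
tcp [643.8 152.8 352.2] axis -12.7 j6 0.42 shift [0.0012 0.0006 0.0622] turn -18.7
```

>>> {"api": "arm_command", "payload": {"series": [[1,[0,0,0.01],-18.5],[1,[0,0,0.02],-18.5],[1,[0,0,0.04],-18.5],[1,[0.001,0,0.062],-18.5],[1,[0.001,0,0.062],-18.5],[1,[0.001,0,0.062],-18.5]]}}

```text
time: 30.22
tool_pos: [642.6, 154.2, 289.8]
orientation: [-0.002, 0.672, 0.74, -0.003]
contact_force: [-1.0, -0.7, 0.5]
opening: 85.6
grip_force: 0.0
```

```bash
python3 -c "
from h import *
go(644.3,153.7,217,6)"
```

```text
tcp [642.6 154.2 289.8] axis 5.5 j6 0.1 shift [-0.0006  0.0022  0.0728] turn -0.5
```

>>> {"api": "arm_command", "payload": {"series": [[1,[0,0.001,0.03],0],[1,[0,0.001,0.055],0],[1,[0,0.001,0.068],0],[1,[0,0.001,0.073],0],[0,[0,0.001,0.073],0],[0,[0,0.001,0.073],0],[0,[0,0.001,0.073],0],[0,[0,0.001,0.073],0],[0,[0,0.001,0.073],0],[0,[0,0.001,0.073],0]], "squeeze": 45}}

```text
time: 31.05
tool_pos: [646.2, 154.9, 223.4]
orientation: [0.001, 0.672, 0.74, 0.001]
contact_force: [-2.1, 0.0, 6.1]
opening: 43.9
grip_force: 45.4
```

>>> {"api": "arm_command", "payload": {"series": [[0,[0,0,0],0],[0,[0,0,-0.01],0],[0,[0,0,-0.03],0],[0,[0,0,-0.06],0],[0,[0,0,-0.1],0],[0,[0,0,-0.13],0],[0,[0,0,-0.14],0],[0,[0,0,-0.14],0]]}}

```text
time: 31.72
tool_pos: [646.6, 154.9, 366.1]
orientation: [0.003, 0.672, 0.74, 0.003]
contact_force: [0.0, 0.3, -1.2]
opening: 43.6
grip_force: 46.2
```

```bash
python3 -c "
from h import *
go(632,-164,355,6)"
```

```text
tcp [646.6 154.9 366.1] axis 5.5 j6 0.1 shift [-0.316  -0.0454  0.0105] turn -0.5
```

>>> {"api": "arm_command", "payload": {"series": [[0,[-0.02,-0.003,0],0],[0,[-0.316,-0.045,0],0],[0,[-0.316,-0.045,0],0],[0,[-0.316,-0.045,0],0],[0,[-0.316,-0.045,0],0],[0,[-0.316,-0.045,0],0],[0,[-0.316,-0.045,0],0],[0,[-0.316,-0.045,0],0],[0,[-0.316,-0.045,0],0],[0,[-0.316,-0.045,0],0]]}}

```text
time: 32.55
tool_pos: [629.7, -167.2, 357.8]
orientation: [-0.002, 0.674, 0.739, -0.001]
contact_force: [-0.8, 0.3, -1.7]
opening: 43.8
grip_force: 46.2
```

>>> {"api": "arm_command", "payload": {"series": [[0,[0,0,0.02],0],[0,[0,0,0.05],0],[0,[0,0,0.07],0],[0,[0,0,0.08],0],[0,[0,0,0.08],0],[0,[0,0,0.08],0]]}}

```text
time: 33.05
tool_pos: [630.8, -162.9, 279.8]
orientation: [-0.001, 0.672, 0.741, -0.0]
contact_force: [0.4, -0.6, -0.7]
opening: 43.6
grip_force: 46.2
```

```bash
python3 -c "
from h import *
go(632,-164,266,6)"
```

```text
tcp [ 630.8 -162.9  279.8] axis 5.6 j6 -0.39 shift [-0.0012  0.0011  0.0138] turn -0.4
```

>>> {"api": "arm_command", "payload": {"series": [[0,[-0.001,0.001,0.006],0],[0,[-0.001,0.001,0.011],0],[0,[-0.001,0.001,0.014],0],[0,[-0.001,0.001,0.016],0],[0,[-0.001,0.001,0.016],0]]}}

```text
time: 33.47
tool_pos: [632.0, -165.1, 264.8]
orientation: [-0.0, 0.672, 0.74, -0.0]
contact_force: [0.7, -0.6, -2.4]
opening: 44.2
grip_force: 46.2
```

>>> {"api": "arm_command", "payload": {"series": [[0,[0,0,0.001],0],[0,[0,0,0.002],0],[0,[0,0,0.002],0]]}}

```text
time: 33.72
tool_pos: [632.3, -165.4, 264.5]
orientation: [0.0, 0.672, 0.74, -0.0]
contact_force: [-2.9, 0.6, 4.1]
opening: 43.9
grip_force: 46.6
```

Contact. I release, go up and move away from over the scene to inspect it.

>>> {"api": "arm_command", "payload": {"series": [[1,[0,0,-0.0003],0],[1,[0,0,-0.0005],0],[1,[0,0,-0.001],0],[1,[0,0,-0.01],0],[1,[0,0,-0.04],0],[1,[0,0,-0.08],0],[1,[0,0,-0.12],0],[1,[0,0,-0.12],0],[1,[0,0,-0.12],0]]}}

```text
time: 34.47
tool_pos: [633.5, -165.5, 388.6]
orientation: [0.004, 0.672, 0.74, 0.002]
contact_force: [-0.9, 0.5, -0.2]
opening: 85.1
grip_force: 0.0
```

```bash
python3 -c "
from h import *
go(260,-630,400,-60)"
```

```text
tcp [ 633.5 -165.5  388.6] axis 5.5 j6 -0.39 shift [-0.4264 -0.4164 -0.0135] turn 65.5
```

>>> {"api": "arm_command", "payload": {"series": [[1,[-0.426,-0.416,-0.012],65],[1,[-0.426,-0.416,-0.012],65],[1,[-0.426,-0.416,-0.012],65],[1,[-0.426,-0.416,-0.012],65],[1,[-0.426,-0.416,-0.012],65],[1,[-0.426,-0.416,-0.012],65],[1,[-0.426,-0.416,-0.012],65],[1,[-0.426,-0.416,-0.012],65],[1,[-0.426,-0.416,-0.012],65],[1,[-0.426,-0.416,-0.012],65]]}}

```text
time: 35.3
tool_pos: [369.3, -490.7, 390.2]
orientation: [-0.001, 0.965, 0.261, -0.0]
contact_force: [1.2, 0.1, -0.9]
opening: 85.5
grip_force: 0.0
```

>>> {"api": "arm_command", "payload": {"series": [[1,[0.05,-0.17,0],0],[1,[0.05,-0.17,0],0],[1,[0.05,-0.17,0],0],[1,[0.05,-0.17,0],0],[1,[0.05,-0.17,0],0],[1,[0.05,-0.17,0],0]]}}

```text
time: 35.8
tool_pos: [326.7, -315.2, 390.0]
orientation: [-0.001, 0.964, 0.264, -0.0]
contact_force: [-0.6, -0.0, 0.5]
opening: 85.3
grip_force: 0.0
```

```bash
python3 - <<'E'
from m import *
print(manip.get_state()['tool_pos'])
for n,(x0,y0,x1,y1),k in(('top',(160,105,425,260),3),('side',(205,85,445,345),2.3)):
    im=imaging.capture(n); np.save(f'{n}F.npy',im)
    cv2.imwrite(f'pics/{n}F.png',cv2.resize(im[y0:y1,x0:x1,::-1],None,fx=k,fy=k,interpolation=cv2.INTER_CUBIC))
T=np.load('topF.npy')
for name,lo,hi,box,z in [('car',(10,25,170),(35,120,255),(165,183,215,246),70),('plate',(0,0,0),(180,110,75),(165,183,215,246),45),
 ('turn',(60,8,70),(120,110,255),(322,115,375,172),45),('helmet',(0,0,175),(40,45,255),(330,120,365,160),106),
 ('amber',(0,0,0),(180,140,70),(282,120,299,137),52),('light',(0,0,200),(180,60,255),(362,190,418,252),45)]:
    try: print(name,rect('top',blob('top',T,lo,hi,box,3),z))
    except ValueError: print(name,'none')
E
```

```text
[ 326.69978744 -315.24499831  390.02745016]
car (array([410.3, 274.5]), array([103.4,  46.6]), 4.1)
plate (array([411.5, 273.9]), array([150. , 106.6]), 6.4)
turn (array([ 630.2, -162. ]), array([120.3, 120.3]), 1.6)
helmet (array([ 628.4, -172.5]), array([52.7, 40.2]), 52.0)
amber (array([663.,  -1.]), array([35.4, 34.3]), 2.0)
light (array([ 410.1, -281.5]), array([113.3, 132.6]), 79.5)
```

View pics/topF.png

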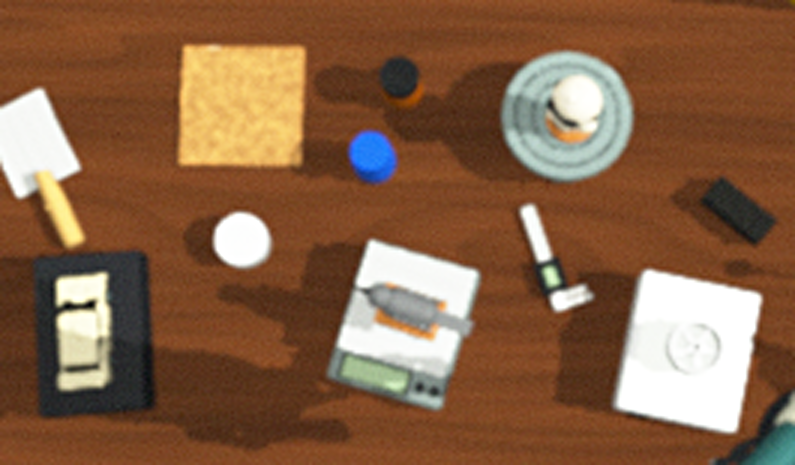

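View pics/sideF.png

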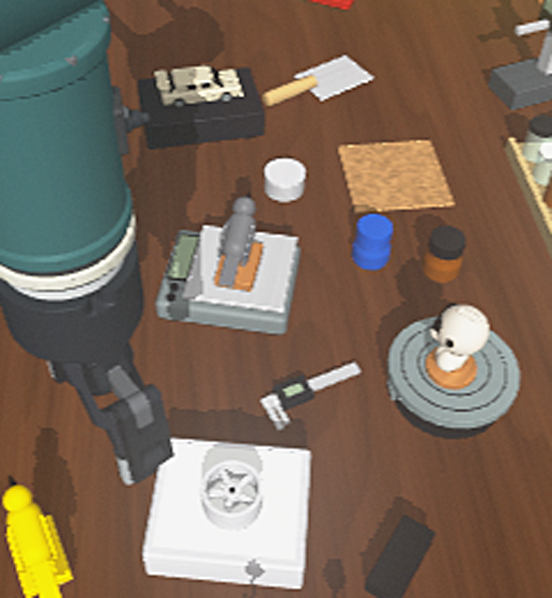

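In the final views every piece stands upright on its own station: car on plate (82,330), bird on pan (410,308), wheel on light box (693,348) and bust on turntable (575,110), all in the top crop. The amber jar has not moved and the mat is empty. One numeric check of wheel, bust and bird.

```bash
python3 - <<'E'
from h import *
t=lambda x,y,z:ray('top',(160+x/3-.33,105+y/3-.33),z)[:2].round(1)
s=lambda x,y,z:ray('side',(205+x/2.3-.3,85+y/2.3-.3),z)[:2].round(1)
print('wheel',t(693,348,71),s(231,487,71),'box corners',np.mean([t(*p,45) for p in((643,270),(762,293),(738,432),(614,408))],0),np.mean([s(*p,45) for p in((165,440),(310,450),(305,588),(146,571))],0))
print('helmet',t(577,100,106),s(466,330,106),'foot',s(452,370,51),'tt',t(567,115,45),s(453,368,45))
print('bird block side',s(240,264,57),'pan',np.mean([s(*p,45) for p in((202,226),(298,235),(284,312),(187,299))],0))
E
```

```text
wheel [ 410.2 -280.9] [ 412.4 -286.8] box corners [ 410.05 -281.9 ] [ 412.  -292.9]
helmet [ 628.9 -168.7] [ 632.1 -169.6] foot [ 628.4 -174. ] tt [ 631.3 -163.8] [ 632.  -167.7]
bird block side [440.6 -28.7] pan [443.975 -21.6  ]
```

```bash
python3 - <<'E'
from m import *
T=np.load('topF.npy');S=np.load('sideF.npy')
print(rect('top',blob('top',T,(5,90,120),(22,255,255),(280,195,312,225),9),57),rect('side',blob('side',S,(5,90,120),(22,255,255),(295,180,325,215),9),57))
print(ray('top',(160+410/3-.33,105+308/3-.33),80).round(1))
E
```

```text
(array([426.1, -17.4]), array([57.2, 14.2]), 75.2) (array([438.7, -28.1]), array([67.3, 40.3]), 74.1)
[438.5 -23.   80. ]
```

```bash
python3 -c "
from plant import manip
print(manip.get_state()['dq'].round(3)); print(manip.sign_off())"
```

```text
[-0.011  0.027 -0.036  0.    -0.001  0.001]
the job is handed in; nothing more can be done
None
```

The job is handed in: wheel on the light box, bust on the turntable, car lengthwise on the granite plate and bird on the scale, each upright and within about 10 mm of its station's middle by camera, with the amber jar unmoved; sign-off returned no verdict.

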